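Load the liquid cell and hold the ellipsometer's shutter open

ROBOT

A 6-joint arm with a two-finger parallel gripper is mounted at the origin on the work surface. World frame = base frame: x ahead of the robot, y to its left, z up, the work surface at z = 0. Lengths are in m, angles in rad, forces in N, time in s.
With the tool pointing down it reaches from about 0.3 to 0.775 m from the base axis. Payload 14.6 kg.
Tool frame: the origin (TCP) lies midway between the tips of the shut fingers; the grasp point (between the pads) lies 19 mm behind it; z points along the fingers, y is the line along which they close (so a half turn about z gives the same grasp; the last joint's range is limited). The gripper opens to 85 mm and grips with 20 to 120 N. Pads are 22 mm wide; open, the fingers measure 114 mm over their backs; the gripper's body (76 mm by 85 mm) begins 54 mm behind the grasp point. The pads swing forward as they close: fully open they stand 13 mm farther back than shut.
Start: joints at [1.044, 0.3, 1.521, -0, 1.321, -0.067], TCP at [0.244, 0.493, 0.231] pointing down, gripper open.
Joint ranges: [-3.03, 3.03], [-0.79, 2.21], [0.23, 2.52], [-1.04, 4.18], [0, 3.07], [-2.55, 2.55]. Speed limits (rad/s): [2.22, 2.22, 2.57, 3.14, 3.14, 3.14].

INTERFACE

Orientations are given as a unit quaternion [x, y, z, w].
In Python, from station import bot, claw, optics, sign_off gives the robot as it stands. Calls block until the motion is done:
- bot.move_ptp(position, orientation): joint-space move of the TCP to a pose.
- bot.move_l(position, rotation=None, v=0.15, f_stop=None): straight line of the TCP; rotation=None keeps the orientation; v is the mean speed in m/s. With f_stop (N) it stops when the force on the tool has changed by that much, and returns True; else False.
- bot.move_joints(angles): joint-space move.
- claw.let_go() and claw.clamp(): open the fingers fully, or close them until they stop; the grip force is fixed at half the most.
- bot.sleep(seconds).
- bot.solve_ik(position, orientation): joint angles nearest the present ones, or None.
- optics.grab_frame(name): name is "side" or "top" or "wrist"; returns a dict with "image" (384x512x3 uint8, red, green, blue), "mtx" (3x3 intrinsics, pixels), "eye" and "attitude" of the camera in the world; the wrist camera has in their place "tool_from_camera" (4x4, takes a point from camera to tool coordinates, whose origin is the TCP and whose axes are the flange's). Camera axes: x right, y down, z forward; pixel columns grow to the right and rows downward; lengths in m; the calibration is good to about 2 mm. A picture is of the moment at which its call begins: read the wrist's pose just before it. There is no depth.
A pose or a line that the arm cannot do raises bot.IKError and nothing moves.
- sign_off(): hands the job in, once; it reports no verdict.
Readings, each from a call of its own:
- bot.current_time(): time.
- bot.current_joint_positions(): joint angles.
- bot.current_joint_vel(): joint speeds.
- bot.current_tau(): joint torques, N m.
- bot.current_eef_pos(): TCP position.
- bot.current_tcp_rot(): TCP orientation.
- bot.current_force(): force on the tool from outside, world axes, zero at the start.
- bot.current_torque(): the same for the moment, N m.
- bot.current_grip_width(): finger opening in m.
Only numpy, scipy, OpenCV 4.12 (cv2) and the standard library are available. Lean on these libraries where they do the work, as an engineer would, in place of code of your own. Each camera call takes 0.05 s, during which the arm holds its last target. There are 200 camera calls.

TASK

Load the blue-capped sample cell into the ellipsometer: press it into the recess of the stage until its foot is fully home, flush with the stage, and let go of it. Then pull the red knob of the spring-return shutter out to the green line and keep it there: finish while still holding the knob on the line, because the shutter snaps shut when let go. Leave the orange-capped cell and the other things standing as they are.

Things in the scene. Friction and masses are not known exactly. Their poses are not given: they have to be found in the camera images.
- cell_grip (a point): The sample cell to load: grey, with a blue cap. The point is the centre of its grey body, 34 mm above its underside; z up. To be gripped on its two flat upright faces, 30 mm apart along x; along y the body is 26 mm wide at the top and spreads to 53 mm at the bottom (sloping ends with round windows). 56 mm tall plus two 5 mm stubs on top. About 0.2 kg; stands upright on the bench.
- cell_foot (a point): Centre of the underside of the blue-capped cell's aluminium foot; same axes. The foot is 44 mm along x, 56 mm along y and 12 mm high, so its top is 22 mm below cell_grip. The cell may go into the recess either way round (half a turn about z).
- spare_grip (a point): A second cell of the same make with an orange cap, same point and size: not to be used, leave it standing.
- ellipsometer: The white instrument that carries stage, arms and shutter; origin under the stage's centre on the bench, axes as nest's. Its base reaches from 150 mm in front (-x) to 90 mm behind, 220 mm to each side, 50 mm high. The two optics arms (64 mm wide along x, over y = +-90 to +-260 mm) slope up outwards to 225 mm above the bench: carry things over or round them.
- nest (a point): Centre of the rectangular recess (white floor) in the instrument's dark metal stage, level with the stage's top, 75 mm above the bench; z up, x away from the instrument's front, y towards the arm with the shutter. The cell's x goes along this x. The optics arms begin 90 mm to each side along y, 110 mm and more above the bench; along x it is free.
- nest_floor (a point): Centre of the recess's floor, 12 mm below nest; same axes. The recess is 47 mm along x by 59 mm along y (1.5 mm play each side of the foot), its rim chamfered 1.5 mm. A leaf spring in its wall at -x rubs on the foot: under its own weight the cell sticks 3 to 4 mm proud; it needs 5 to 12 N of push, and it is pushed up to 1.5 mm towards +x. Home, cell_foot is on this floor.
- shutter_knob (a point): Red upright knob of the shutter slide: cylinder 18 mm across, 40 mm high; the point is on its axis, 15 mm below its top. It stands on a steel carriage (18 by 34 by 5 mm) on a black slide bed whose top is 30 mm below this point. A white line across the carriage marks its axis. It slides along -x (axes as the nest's), towards the robot. Shut, the shutter box is 75 mm behind its axis.
- shutter_mark (a point): The green line across the slide bed: the point is on the top of the bed, on the line through the knob's axis along its travel; axes as the nest's. The shutter is open when the knob's axis (white line) is right over it, 30 mm from shut.
- shutter (a joint): How far the shutter slide is pulled out, m: 0 shut (as found), 0.030 at the green line, 0.050 end of travel. A spring pulls it shut with 3.6 N at 0, growing by 1.2 N per 10 mm (7.2 N at the line).
- lens_cap: Bystander: black lens cap, 42 mm across and 11 mm high, lying on the instrument's white base. Origin at its underside.
- bottle: Bystander: glass bottle with a blue screw cap, 70 mm across, 140 mm tall, on the bench. Origin at its underside.
- beaker: Bystander: glass beaker, 68 mm across, 85 mm tall, on the bench. Origin at its underside.
- dish: Bystander: flat clear dish, 94 mm across, 14 mm high, on the bench. Origin at its underside.
- mouse: Bystander: black computer mouse, 32 mm high, on the bench. Origin at its underside.
- driver: Bystander: screwdriver with an orange handle lying on the bench, 160 mm long.

How it is judged:
On the way:
1. the blue-capped cell is fully home in the recess, flush and upright, and let go, the shutter still shut (z of cell_grip in the frame of nest between 0.02 and 0.0238 m and horizontal distance between cell_grip and nest below 0.004 m and angle between cell_grip's own z axis and vertical below 0.05 rad and angle between the x axis of cell_grip and the x axis of nest, either way round below 0.1 rad and contact force between the fingers and cell below 0.1 N and value of joint shutter below 0.006 m), for 0.2 s.
At the end, for the whole second after the job is handed in: The fingers hold the shutter knob (3 N or more) within 4 mm of the green line through the last second; the blue-capped cell is home in the recess: flush within 1.8 mm, within 4 mm of the centre, upright within 3 degrees, and no longer touched by the arm (value of joint shutter between 0.026 and 0.034 m and contact force between the fingers and shutter above 3 N and z of cell_grip in the frame of nest between 0.02 and 0.0238 m and horizontal distance between cell_grip and nest below 0.004 m and angle between cell_grip's own z axis and vertical below 0.05 rad and angle between the x axis of cell_grip and the x axis of nest, either way round below 0.1 rad and contact force between each of the arm, the fingers and cell below 0.1 N); the arm keeps its last pose, push and grip.
It fails at once if the orange-capped cell or another bystander is shifted by more than 30 mm (distance of any of spare_grip, lens_cap, bottle, beaker, dish, mouse, driver from where it was at the start of the episode above 0.03 m).
It also fails if it takes over 54 s, if anything falls off the work surface, if the arm or the gripper's body presses on something with over 40 N, if the wrist force passes 120 N, or if a joint passes its speed limit or range.

## Working session

There is one attempt and no reset: what is moved stays moved. The work goes in short steps, each a Python script; the robot and the scene stay as the last script left them, time stands still between calls to the robot, and variables do not carry over. Pictures are saved under pics/ and viewed, on a budget of 10 in all, crops included, one or two more only if the job needs it, and the job is handed in when it is done.

```bash
ls; mkdir -p pics
python3 - <<'E'
from station import bot,claw,optics
import cv2,numpy as np
for n in ("side","top"):
    f=optics.grab_frame(n); cv2.imwrite(f"pics/{n}0.png",f["image"][:,:,::-1]); np.savez(f"{n}0.npz",**f)
    print(n,f["mtx"],f["eye"],f["attitude"])
f=optics.grab_frame("wrist");print(f["tool_from_camera"],f["mtx"]);cv2.imwrite("pics/w0.png",f["image"][:,:,::-1])
print(bot.current_tcp_rot(),bot.current_time())
E
```

```text
pics
side [[371.64367932   0.         250.93818326]
 [  0.         371.64367932 197.54918323]
 [  0.           0.           1.        ]] [ 0.06934769 -0.88005744  0.76839538] [ 0.85142987 -0.21214314  0.10295231 -0.46846909]
top [[446.35672967   0.         253.24908064]
 [  0.         446.35672967 195.54135084]
 [  0.           0.           1.        ]] [ 0.3174525  -0.00160915  1.48824128] [-0.70277362  0.70794804 -0.04978641  0.04939758]
[[-1.03932855e-03 -9.59529332e-01 -2.81606784e-01  7.17233472e-02]
 [ 9.99998348e-01 -1.41720166e-03  1.13818184e-03  3.72198609e-04]
 [-1.49121246e-03 -2.81605136e-01  9.59529220e-01 -1.44324388e-01]
 [ 0.00000000e+00  0.00000000e+00  0.00000000e+00  1.00000000e+00]] [[290.95750938   0.         256.21103057]
 [  0.         290.95750938 190.23090334]
 [  0.           0.           1.        ]]
[ 2.27888268e-01  9.73687190e-01 -4.19341733e-04 -1.35030085e-04] 0.15
```

View pics/top0.png

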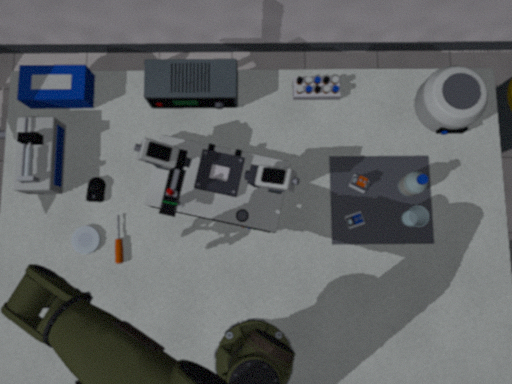

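View pics/side0.png

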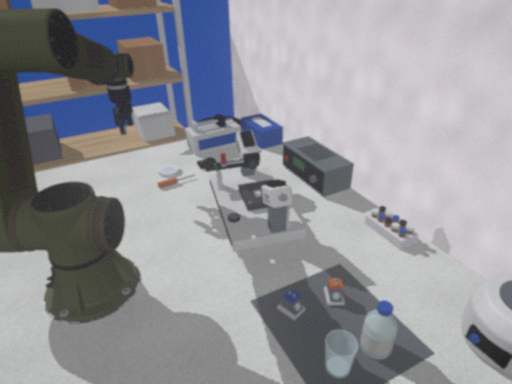

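The top view shows the blue cell at about (355,220), the orange cell at (359,183), the recess at (220,173), the red knob at (170,193) and the green line at (167,210). The side view agrees: blue cell (291,298), orange cell (336,290).

```bash
cat > h.py <<'E'
from station import bot,claw,optics,sign_off
import cv2,numpy as np
from scipy.spatial.transform import Rotation as R
def down(yaw): # tool z down, tool x at world angle yaw
    x=np.array([np.cos(yaw),np.sin(yaw),0]);z=np.array([0,0,-1.])
    return R.from_matrix(np.c_[x,np.cross(z,x),z]).as_quat()
def cam(name):
    if name!="wrist":
        f=optics.grab_frame(name);return f["image"],f["mtx"],np.array(f["eye"]),R.from_quat(f["attitude"]).as_matrix()
    p=np.array(bot.current_eef_pos());r=R.from_quat(bot.current_tcp_rot()).as_matrix()
    f=optics.grab_frame(name);T=f["tool_from_camera"]
    return f["image"],f["mtx"],p+r@T[:3,3],r@T[:3,:3]
def cast(c,uv,z):
    uv=np.atleast_2d(np.asarray(uv,float));d=np.c_[uv,np.ones(len(uv))]@np.linalg.inv(c[1]).T@c[3].T
    return c[2]+d*((z-c[2][2])/d[:,2])[:,None]
def proj(c,p):
    q=(np.atleast_2d(p)-c[2])@c[3]@c[1].T;return q[:,:2]/q[:,2:]
def save(c,n,s=1.5): cv2.imwrite(f"pics/{n}.png",cv2.resize(c[0][:,:,::-1],None,fx=s,fy=s,interpolation=cv2.INTER_CUBIC))
E
python3 - <<'E'
from h import *
f=np.load("top0.npz");c=(f["image"],f["mtx"],f["eye"],R.from_quat(f["attitude"]).as_matrix())
np.set_printoptions(precision=3,suppress=True)
for n,uv,z in [("cell",(355,220),.056),("spare",(359,183),.056),("nest",(220,173),.063),("knob",(170,191),.1),("line",(168,210),.1),("bottle",(421,179),.14),("beaker",(418,213),.085),("cap",(242,215),.06),("baseL",(150,208),.05),("baseR",(277,230),.05)]: print(n,cast(c,uv,z))
p=cast(c,(355,220),.056)[0]
q=down(np.arctan2(p[1],p[0])+np.pi)
for o in (0,np.pi):
  for y in np.arange(-np.pi,np.pi,.5): 
    pass
# hover, tool x pointing to/away from robot
for a in (0,np.pi):
    s=bot.solve_ik([p[0],p[1],.22],down(a)); print(a,s)
E
```

```text
cell [[ 0.438 -0.33   0.056]]
spare [[ 0.559 -0.348  0.056]]
nest [[0.594 0.104 0.063]]
knob [[0.53  0.259 0.1  ]]
line [[0.47  0.264 0.1  ]]
bottle [[ 0.555 -0.518  0.14 ]]
beaker [[ 0.456 -0.523  0.085]]
cap [[0.456 0.033 0.06 ]]
baseL [[0.482 0.332 0.05 ]]
baseR [[ 0.408 -0.079  0.05 ]]
0 [-0.712  0.305  1.541 -0.     1.296  0.859]
3.141592653589793 [-0.712  0.305  1.541 -0.     1.296 -2.283]
```

Run:
```python
from h import *
import pickle
p=bot.current_eef_pos()
bot.move_l([p[0],p[1],.30],v=.3)
bot.move_ptp([.56,.14,.28],down(np.pi))
c1=cam("wrist"); save(c1,"nest1")
print(bot.current_time())
bot.move_ptp([.438,-.33,.20],down(np.pi))
c2=cam("wrist"); save(c2,"cell1")
pickle.dump((c1,c2),open("v1.pkl","wb"))
print(bot.current_time(),bot.current_joint_positions())
```

```text
2.3083
4.15 [-7.10893178e-01  3.23316084e-01  1.56470866e+00  1.04984994e-04
  1.25325961e+00 -2.28289631e+00]
```

View pics/nest1.png

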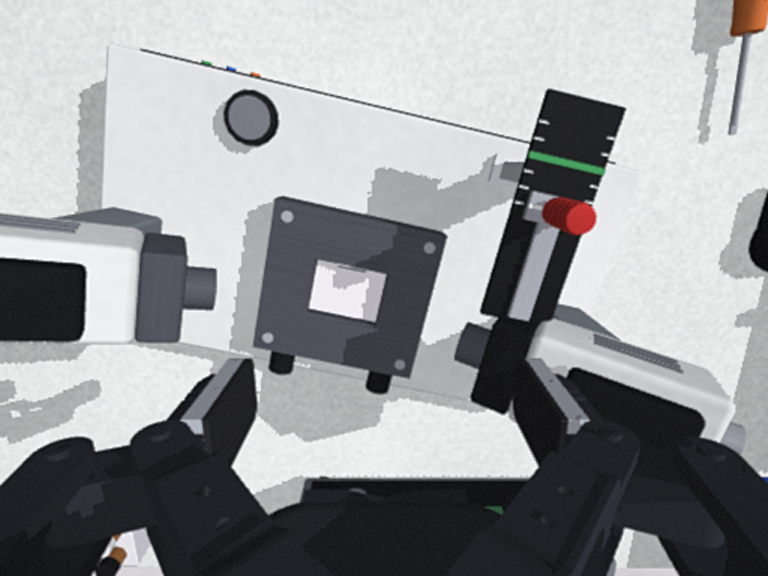

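View pics/cell1.png

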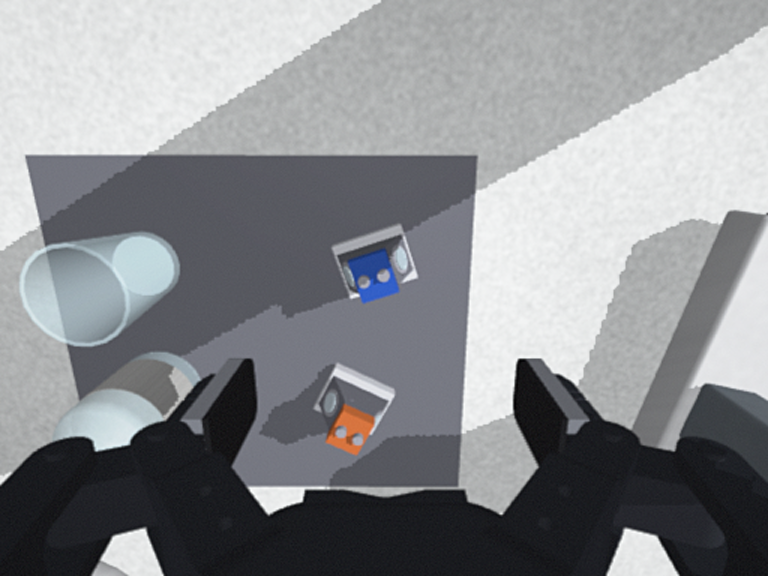

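The nest picture (×1.5) shows the stage with screws at (287,216), (430,248), (400,364) and (268,337), the recess centred at about (347,292), the knob top at about (578,217) and the green line at (567,163). The cell picture shows the blue cap at (373,277) and foot corners at (332,246), (402,224) and (417,277). The spare cell is clear.

Run:
```python
from h import *
import pickle
np.set_printoptions(precision=4,suppress=True)
c1,c2=pickle.load(open("v1.pkl","rb"))
S=1.5
def up(c): return cv2.resize(c[0],None,fx=4,fy=4,interpolation=cv2.INTER_CUBIC)
def u(pts): return (np.asarray(pts,float)+.5)/4-.5
def lock(s): return np.array(s)/S*4
I=up(c1);g=cv2.cvtColor(I,cv2.COLOR_RGB2GRAY)
def comp(m,seed):
    n,l,st,ce=cv2.connectedComponentsWithStats(m.astype(np.uint8),connectivity=4)
    s=lock(seed).astype(int);i=l[s[1],s[0]];return (l==i)&(i>0)
def rect(m,c,z):
    k=max(cv2.findContours(m.astype(np.uint8),cv2.RETR_EXTERNAL,cv2.CHAIN_APPROX_NONE)[0],key=cv2.contourArea)
    P=cast(c,u(k[:,0]),z)[:,:2];(cx,cy),(w,h),a=cv2.minAreaRect((P*1000).astype(np.float32))
    ap=cv2.approxPolyDP(k,.03*cv2.arcLength(k,True),True)[:,0]
    print("ctr",cx,cy,"wh",w,h,"ang",a,"\n quad",(cast(c,u(ap),z)[:,:2]*1000).round(1).tolist());return ap
print("g at floor/stage",[int(g[tuple(lock(s)[::-1].astype(int))]) for s in [(330,290),(345,276),(375,300),(290,280),(420,300)]])
m=comp(g>115,(330,290))
print("recess@.075");rect(m,c1,.075);print("@.063");rect(m,c1,.063)
# screws
x=[]
for s in [(287,216),(430,248),(400,364),(268,337)]:
    a=lock(s).astype(int);w=g[a[1]-26:a[1]+26,a[0]-26:a[0]+26];M=cv2.moments((w>w.min()*.5+w.max()*.5).astype(np.uint8))
    x.append(a-26+np.array([M["m10"],M["m01"]])/M["m00"])
P=cast(c1,u(x),.075)[:,:2]*1000;print("screws",P,P.mean(0))
print("angles",[np.degrees(np.arctan2(*(P[j]-P[i])[::-1])) for i,j in((0,1),(3,2),(0,3),(1,2))])
# green line & red knob
H=cv2.cvtColor(I,cv2.COLOR_RGB2HSV).astype(int)
m=(abs(H[...,0]-65)<20)&(H[...,1]>110)&(H[...,2]>50);m=comp(m,(567,163));rect(m,c1,.08)
m=((H[...,0]<8)|(H[...,0]>172))&(H[...,1]>130);m=comp(m,(575,217));pts=np.argwhere(m);print("red px",u(pts.min(0)[::-1]),u(pts.max(0)[::-1]))
# cell
I=up(c2);H=cv2.cvtColor(I,cv2.COLOR_RGB2HSV).astype(int);g=cv2.cvtColor(I,cv2.COLOR_RGB2GRAY)
m=comp((abs(H[...,0]-115)<15)&(H[...,1]>140),(373,290));print("cap");rect(m,c2,.056)
cr=lambda c,x0,y0,x1,y1:cv2.resize(c[0][y0:y1,x0:x1,::-1],(400,400),interpolation=cv2.INTER_CUBIC)
cv2.imwrite("pics/crop1.png",np.hstack([cr(c2,210,140,290,220),cr(c1,190,155,270,235)]))
```

```text
g at floor/stage [238, 183, 182, 81, 62]
recess@.075
ctr 595.3987426757812 109.65869140625 wh 58.6564826965332 45.14817428588867 ang 77.2232894897461 
 quad [[568.3, 87.1], [610.5, 77.0], [622.4, 133.1], [581.4, 142.7]]
@.063
ctr 599.0808715820312 108.57725524902344 wh 60.67211151123047 46.699649810791016 ang 77.2232894897461 
 quad [[571.0, 85.2], [614.7, 74.8], [627.1, 132.8], [584.6, 142.7]]
screws [[533.12    63.6761]
 [558.6733 177.7235]
 [663.0991 154.548 ]
 [637.3768  40.3223]] [598.0673 109.0675]
angles [np.float64(77.37099220491979), np.float64(77.30932974074817), np.float64(-12.62598909579484), np.float64(-12.512991826523672)]
ctr 492.0618896484375 279.36090087890625 wh 60.43316650390625 6.297398567199707 ang 77.16918182373047 
 quad [[487.1, 249.5], [498.1, 309.0], [482.8, 252.5]]
red px [361.375 130.875] [396.625 156.875]
cap
ctr 445.0210266113281 -336.69378662109375 wh 32.476051330566406 27.57328987121582 ang 18.328760147094727 
 quad [[425.8, -329.0], [434.1, -353.4], [464.1, -343.7], [455.9, -319.4]]
```

View pics/crop1.png

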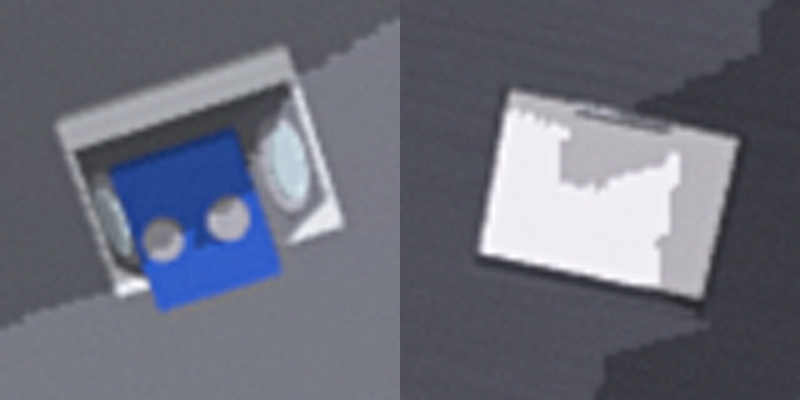

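In the crops, the foot corners are at (57,123), (285,48), (345,228) and (118,297), the stubs at (163,240) and (228,218), and the leaf spring is visible at the top edge of the recess. For the nest, casting the near rim at z=.0735 and the far floor edge at z=.063 gives a length of 47.0 mm. The centre is (598,109), which matches the screws, with yaw −12.6°.

Run:
```python
from h import *
import pickle
np.set_printoptions(precision=4,suppress=True)
c1,c2=pickle.load(open("v1.pkl","rb"))
f=lambda a:(np.array(a)+.5)/5-.5+np.array([210,140])
fr=cast(c2,f([(57,123),(285,48)]),.003);bk=cast(c2,f([(345,228),(118,297)]),.012)
P=np.r_[fr,bk][:,:2]*1000;foot=P.mean(0)
st=cast(c2,f([(163,240),(228,218)]),.061)[:,:2]*1000
ang=lambda a,b:np.degrees(np.arctan2(*(b-a)[::-1]))
print("foot",foot,np.linalg.norm(np.roll(P,1,0)-P,axis=1),ang(P[0],P[1])-90,ang(P[3],P[2])-90,ang(P[0],P[3]),ang(P[1],P[2]))
print("stubs",st.mean(0),ang(*st)-90)
cap=np.array([446.2,-336.3]); p=(cap+foot)/2/1000;print(p)
assert np.linalg.norm(cap-foot)<3.5
yaw=np.radians(18.3+90)
bot.move_ptp([*p,.13],down(yaw)); print(bot.current_joint_positions())
bot.move_l([*p,.015],v=.12,f_stop=8); print(bot.current_eef_pos(),bot.current_force())
claw.clamp(); print(bot.current_grip_width(),bot.current_force(),bot.current_time())
c=cam("wrist");save(c,"grasp",1.2);pickle.dump(c,open("g.pkl","wb"))
```

```text
foot [ 446.7795 -336.3585] [43.1261 57.0496 43.7942 56.8524] 18.271357661770807 17.59450168657264 19.370936794183972 19.090842817599743
stubs [ 445.3939 -336.3023] 19.286358802881182
[ 0.4465 -0.3363]
[-0.7107  0.4218  1.6033  0.      1.1161 -1.032 ]
[ 0.4468 -0.3366  0.0157] [0.8606 0.3406 0.6339]
0.029355064358171562 [-0.8348 -0.3242  3.9316] 6.9583
```

View pics/grasp.png

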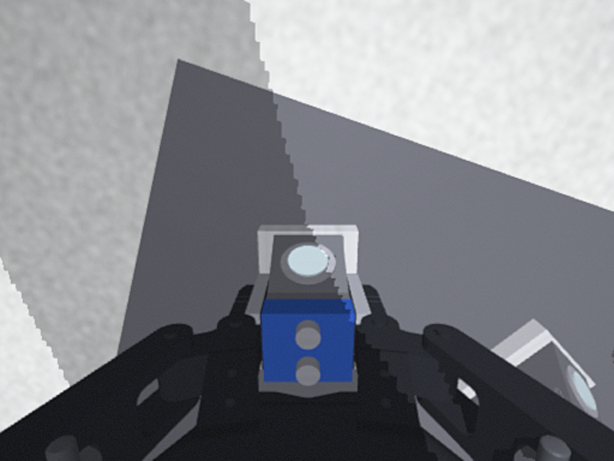

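The grasp picture shows the cell square between the pads, with stubs at (308,334) and (308,374). I'll check the camera offset against the grasp, lift, and look again from above the nest.

Run:
```python
from h import *
import pickle
np.set_printoptions(precision=4,suppress=True)
c=pickle.load(open("g.pkl","rb"))
tcp=np.array(bot.current_eef_pos());r=R.from_quat(bot.current_tcp_rot()).as_matrix()
g=lambda a:(np.array(a)+.5)/1.2-.5
for n,pts,z in(("stubs",[(308,334),(308,374)],.061),("foot edge",[(258,228),(358,228)],.0),("foot edge top",[(259,232),(358,232)],.012),("cap far edge",[(263,382),(354,382)],.056)):
    P=cast(c,g(pts),z);print(n,((P-tcp)@r*1000)[:,:2])
bot.move_l([tcp[0],tcp[1],.24],v=.3)
# j-space to above nest
Ry=np.radians(-12.6+90); 
bot.move_ptp([.5981,.1091,.24],down(Ry))
print(bot.current_joint_positions(),bot.current_eef_pos(),bot.current_grip_width(),bot.current_force(),bot.current_time())
c=cam("wrist");save(c,"above",1.5);pickle.dump(c,open("a.pkl","wb"))
```

```text
stubs [[ 7.5801  0.3172]
 [-7.747   0.3068]]
foot edge [[ 25.5044 -23.3188]
 [ 25.4336  24.2957]]
foot edge top [[ 27.1539 -21.1907]
 [ 27.088   22.5503]]
cap far edge [[-15.1199 -15.6517]
 [-15.195   16.6429]]
[ 0.1189  0.4245  1.3328 -0.0002  1.3846  0.3394] [0.5982 0.1083 0.2398] 0.02955138790324021 [ 0.0878 -0.689  -2.1247] 9.625
```

View pics/above.png

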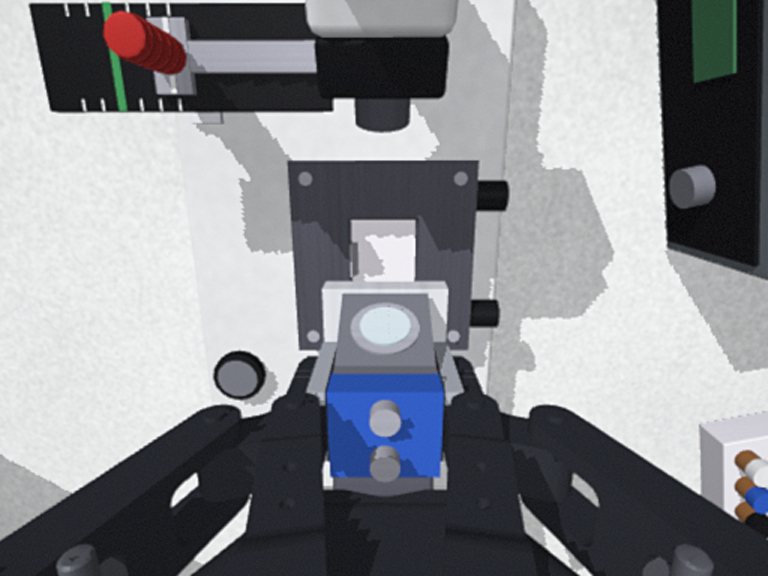

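The above-nest picture shows the cell held square over the stage, with screws at (305,178), (461,178), (453,336) and (313,336), and the recess's visible part at x 352–415. I'll measure the screws in this view.

Run:
```python
from h import *
import pickle
np.set_printoptions(precision=2,suppress=True)
c=pickle.load(open("a.pkl","rb"))
I=cv2.resize(c[0],None,fx=4,fy=4,interpolation=cv2.INTER_CUBIC);g=cv2.cvtColor(I,cv2.COLOR_RGB2GRAY)
x=[]
for s in [(305,178),(461,178),(453,336),(313,336)]:
    a=(np.array(s)/1.5*4).astype(int);w=g[a[1]-24:a[1]+24,a[0]-24:a[0]+24];M=cv2.moments((w>w.min()*.5+w.max()*.5).astype(np.uint8))
    x.append((a-24+np.array([M["m10"],M["m01"]])/M["m00"]+.5)/4-.5)
P=cast(c,x,.075)[:,:2]*1000;print(P,P.mean(0),np.linalg.norm(P-np.roll(P,1,0),axis=1))
ang=lambda a,b:np.degrees(np.arctan2(*(b-a)[::-1]))
print(ang(P[0],P[1]),ang(P[3],P[2]),ang(P[3],P[0])-90,ang(P[2],P[1])-90)
# recess side edges in row 262/1.5: left rim @.0735.. left(-x) edge,right(+x)
y=int(230/1.5*4);row=g[y,int(320/1.5*4):int(440/1.5*4)];b=np.where(row>115)[0];e=[((320/1.5*4+k+.5)/4-.5,230/1.5) for k in(b[0],b[-1])]
for z in(.063,.075):print(z,cast(c,e,z)[:,:2]*1000)
print(np.array(bot.current_eef_pos())*1000,R.from_quat(bot.current_tcp_rot()).as_euler("ZYX",degrees=True))
```

```text
[[557.5  177.49]
 [662.   154.11]
 [634.93  40.78]
 [532.    63.4 ]] [596.61 108.95] [116.91 107.09 116.52 105.39]
-12.613315920763693 -12.397741054898995 -12.601252447749872 -13.437718738686982
0.063 [[578.38 134.06]
 [624.88 123.58]]
0.075 [[579.7  135.72]
 [624.47 125.63]]
[598.2  108.17 239.88] [  77.35    0.01 -179.99]
```

Run:
```python
from h import *
np.set_printoptions(precision=4,suppress=True)
def st(n):print(n,np.array(bot.current_eef_pos()),np.array(bot.current_force()),bot.current_grip_width(),round(bot.current_time(),2))
n=[.5976,.1090]
q=down(np.radians(77.4))
bot.move_l([*n,.105],q,v=.15);st("pre")
h=bot.move_l([*n,.086],q,v=.03,f_stop=15);st(h)
if not h:
    h=bot.move_l([*n,.0755],q,v=.02,f_stop=28);st(h)
bot.sleep(.3);st("")
```

```text
pre [0.5981 0.109  0.1061] [-0.6436 -0.5054 -2.1492] 0.0295861754350295 10.72
False [0.5977 0.109  0.0861] [-0.092   0.6374 -2.5815] 0.029255421179752085 11.51
True [0.5986 0.109  0.0784] [-1.6005 -0.1188  6.6691] 0.029349164894595256 11.99
 [0.5986 0.109  0.0783] [-2.1902 -0.2721  6.6555] 0.02952638400697165 12.29
```

Run:
```python
from h import *
import pickle
np.set_printoptions(precision=4,suppress=True)
def st(n):print(n,np.array(bot.current_eef_pos()),np.array(bot.current_force()),bot.current_grip_width(),round(bot.current_time(),2))
claw.let_go();bot.sleep(.2);st("open")
n=[.5978,.1090]
bot.move_l([*n,.20],v=.2)
claw.clamp();st("shut")
h=bot.move_l([*n,.132],v=.15,f_stop=10);st(h)
if not h:
    h=bot.move_l([*n,.119],v=.02,f_stop=15);st(h)
bot.move_l([*n,.22],v=.2)
claw.let_go()
c=cam("wrist");save(c,"placed",1.5);pickle.dump(c,open("p.pkl","wb"));st("end")
```

```text
open [0.5983 0.109  0.0777] [-0.0194  0.3079  0.5555] 0.08535919657998453 13.07
shut [0.5978 0.109  0.2   ] [ 0.4294  0.457  -0.3431] 0.00016930048148720503 14.6
False [0.5982 0.1091 0.1328] [ 1.035  -0.2933  0.5342] -0.0004151190824663657 15.2
False [0.5978 0.109  0.1191] [-0.904  -1.3366  3.6378] 0.0001544106106244899 16.0
end [0.5978 0.109  0.22  ] [-0.4651  0.452   0.5788] 0.08518223722420508 17.49
```

View pics/placed.png

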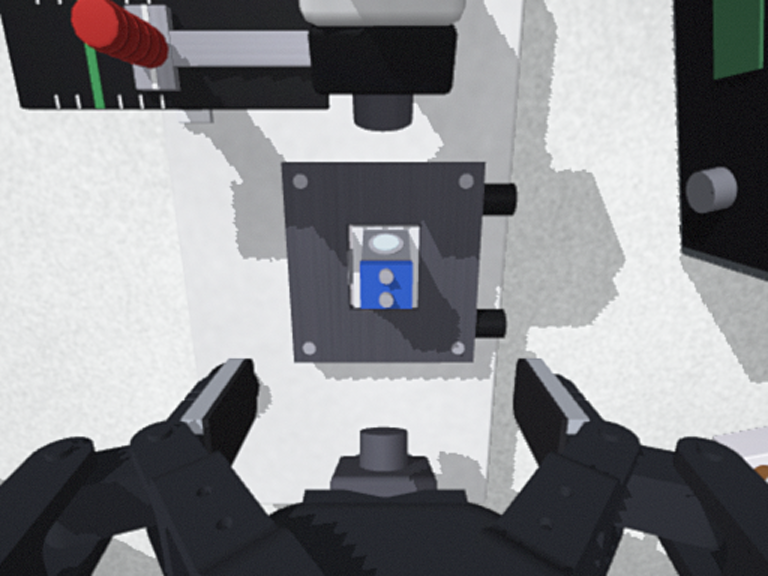

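The placed picture shows the cell seated in the recess, with stubs at (386,276) and (386,300), and the foot inside the rim and pushed toward +x as expected. The finger touch stopped at z=.119 with little force, so I'll press further until there is a firm reaction, to confirm it is home.

Run:
```python
from h import *
import pickle
np.set_printoptions(precision=4,suppress=True)
def st(n):print(n,np.array(bot.current_eef_pos()),np.array(bot.current_force()),bot.current_grip_width(),round(bot.current_time(),2))
c=pickle.load(open("p.pkl","rb"))
g=lambda a:(np.array(a)+.5)/1.5-.5
print("stubs",cast(c,g([(386,276),(386,300)]),.124)*1000)
n=[.598,.1090]
claw.clamp()
bot.move_l([*n,.127],v=.25,f_stop=15)
for z in(.122,.117,.112):
    h=bot.move_l([*n,z],v=.02,f_stop=18);st(h)
    if h: break
bot.move_l([*n,.25],v=.25);claw.let_go()
# knob: measure from the placed and first views
c1=pickle.load(open("v1.pkl","rb"))[0];out=[]
for k in(c1,cam("wrist")):
    I=cv2.resize(k[0],None,fx=4,fy=4,interpolation=cv2.INTER_CUBIC);H=cv2.cvtColor(I,cv2.COLOR_RGB2HSV).astype(int)
    for nm,m in(("red",((H[...,0]<8)|(H[...,0]>172))&(H[...,1]>130)),("grn",(abs(H[...,0]-65)<20)&(H[...,1]>110)&(H[...,2]>50))):
        N,l,s,ce=cv2.connectedComponentsWithStats(m.astype(np.uint8))
        for i in range(1,N):
            if s[i,4]>800: print(nm,s[i],((ce[i]+.5)/4-.5))
    print()
    pickle.dump(k,open("k.pkl","wb"))
save(k,"knob",1.5);st("")
```

```text
stubs [[600.4077 116.1651 124.    ]
 [597.268  102.1252 124.    ]]
False [0.5981 0.109  0.1224] [ 1.0813 -0.0032  0.0853] 1.1224750104918306e-05 19.18
True [0.5984 0.1091 0.1191] [-1.536  -0.2747  8.3694] 0.0002841113138296414 19.45
red [ 1447   525   142   105 10583] [379.4124 143.2649]
grn [1407  400  205   69 4543] [376.9412 108.1196]

red [  314    52   206   159 20453] [103.1359  33.2213]
grn [ 1814     0   115   231 20314] [467.6717  26.4527]
grn [ 304   30   30   68 1163] [79.1136 13.0882]
grn [ 320  141   50  164 3797] [86.0848 56.8099]

 [0.598 0.109 0.25 ] [ 0.0451 -0.2984  0.0408] 0.08553308448127957 20.96
```

View pics/knob.png

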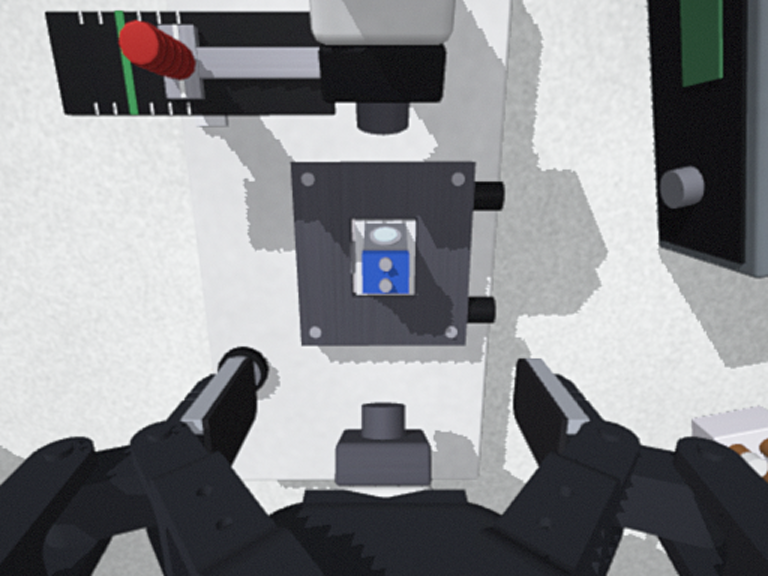

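The hard stop at z=.119 is repeatable, and the stub midpoint is (598.8,109.1), so the cell is home. In the knob picture, the knob top is at (141,43), the green line runs from (119,12) to (135,114), and the carriage is at (183,62). I'll triangulate these between the two wrist views.

Run:
```python
from h import *
import pickle
from scipy.optimize import least_squares
np.set_printoptions(precision=1,suppress=True)
a=pickle.load(open("v1.pkl","rb"))[0];b=pickle.load(open("k.pkl","rb"))
g=lambda p:(np.array(p)+.5)/1.5-.5
def tri(p,q):
    Pa=a[1]@np.c_[a[3].T,-a[3].T@a[2]];Pb=b[1]@np.c_[b[3].T,-b[3].T@b[2]]
    X=cv2.triangulatePoints(Pa,Pb,g(p),g(q))[:,0];X=X[:3]/X[3];e=np.r_[proj(a,X)[0]-g(p),proj(b,X)[0]-g(q)]
    return X*1000,e
for n,p,q in(("line +y end",(604,171),(120,12)),("line -y end",(529,156),(135,114)),("top",(579,218),(141,43)),("bed corner -x -y",(548,90),(66,114)),("bed -x+y",(626,108),(47,14))): print(n,*tri(p,q))
# joint fit: yaw known, unknown zb,kx,ky
y=np.radians(-12.6);ex=np.array([np.cos(y),np.sin(y),0])
def res(v):
    k=np.array([v[0],v[1],v[2]+.045]);l=np.array([v[0],v[1],v[2]])-.03*ex;r=[]
    ey=np.array([-ex[1],ex[0],0])
    r+=list(proj(a,k)[0]-g((579,218)))+list(proj(b,k)[0]-g((141,43)))
    for c,e1,e2 in((a,(604,171),(529,156)),(b,(120,12),(135,114))):
        e1,e2=g(e1),g(e2);d=(e2-e1)/np.linalg.norm(e2-e1);w=proj(c,l)[0]-e1;r.append(w[0]*d[1]-w[1]*d[0])
        for e,s in((e1,v[3]),(e2,v[4])): r+=list(proj(c,l+s*ey)[0]-e)
    return r
s=least_squares(res,[.52,.27,.08,.03,-.03]);print("fit",s.x*1000,np.array(s.fun))
np.save("knob.npy",s.x)
```

```text
line +y end [496.6 280.2 138.4] [-0.5  0.  -0.3 -0.5]
line -y end [487.5 231.2 141.7] [ 0. -0.  0.  0.]
top [520.6 249.6 181.2] [ 0.2 -0.   0.1  0.2]
bed corner -x -y [449.4 240.  138.9] [ 0. -0.  0.  0.]
bed -x+y [459.4 287.9 138.2] [-1.1  0.  -0.5 -0.9]
fit [520.9 248.8 138.6  25.2 -24. ] [ 0.5  0.7 -0.9  0.5 -0.3 -0.7  0.6 -0.1 -1.2  0.4  0.3 -0.4  0.5 -0.3]
```

Run:
```python
from h import *
import pickle
np.set_printoptions(precision=4,suppress=True)
def st(n):print(n,np.array(bot.current_eef_pos()),np.array(bot.current_force()),bot.current_grip_width(),round(bot.current_time(),2))
k=np.array([.5208,.2490]);q=down(np.radians(77.4))
y=np.radians(-12.6);ex=np.array([np.cos(y),np.sin(y),0])
bot.move_l([.598,.109,.28],v=.3)
bot.move_l([*k,.28],q,v=.25)
h=bot.move_l([*k,.150],q,v=.12,f_stop=8);st(h)
if not h:
    claw.clamp();bot.sleep(.2);st("clamped")
    p0=np.array(bot.current_eef_pos());np.save("p0.npy",p0)
    bot.move_l(p0-.030*ex,q,v=.04);bot.sleep(.3);st("pulled")
c=cam("wrist");save(c,"pull",1.5);pickle.dump(c,open("pl.pkl","wb"))
```

```text
False [0.5211 0.2491 0.1508] [ 0.0394 -0.2722  0.6524] 0.0853016970793656 23.23
clamped [0.5207 0.2491 0.1502] [-3.7773 -0.3501  5.9549] 0.016205799710372587 24.07
pulled [0.4918 0.2555 0.1502] [ 6.5761 -0.8581  0.0232] 0.016374709793171835 25.27
```

View pics/pull.png

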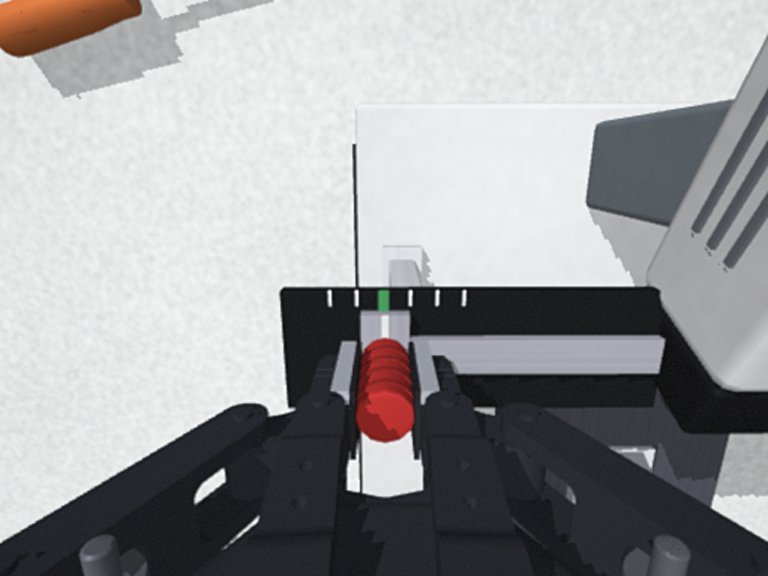

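The pull picture shows the carriage's white line at (385,325), under the green line at (384,299). The offset is about 0.5 mm, since the 27 px ticks are 10 mm apart. The reaction of 6.6 N is close to the 7.2 N expected at the line.

Run:
```python
from h import *
print(bot.current_eef_pos(),bot.current_force(),bot.current_grip_width(),bot.current_time())
sign_off()
```

```text
[0.49182926 0.25547819 0.15027008] [ 6.20842327 -1.49297587 -0.25536045] 0.016707272809717205 25.3167
the job is handed in; nothing more can be done
```

I pressed the blue-capped cell into the recess and let go of it. I then pulled the shutter knob out to the green line and handed the job in at 25.3 s, still holding it. No verdict is reported, so what follows rests on my own checks.

**Cell:**
- The push ended on a 28 N stop with the tool at z = 0.0783 m, against about 0.0785 m expected when home.
- After release, I pressed on top with the shut fingers and met a firm stop at z = 0.119 m, the cap's height when home. The stubs' tops should have touched at 0.124 m, and I can't explain that 5 mm difference. A cell sticking up would have touched higher, not lower.
- The stubs' midpoint measured about 1–1.5 mm from the recess centre, towards +x, which is the way the leaf spring pushes.
- I did not look at the cell again after pulling the shutter, but the arm stayed clear of it.

**Shutter:** In the last picture the white line is within about 0.5 mm of the green one. The reaction force was about 6.4 N, close to the 7.2 N expected at the line.

**Bystanders:** I touched none of them that I know of. I did not take a final picture to confirm they had not shifted.

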